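# Clamp the pumpkin lamp in its test dock

## Robot

A 6-joint arm with a two-finger parallel gripper is mounted at the origin on the work surface. World frame = base frame: x ahead of the robot, y to its left, z up, the work surface at z = 0. Lengths are in m, angles in rad, forces in N, time in s.
With the tool pointing down it reaches from about 0.25 to 0.775 m from the base axis. Payload 4 kg.
Tool frame: the origin (TCP) lies midway between the tips of the shut fingers; the grasp point (between the pads) lies 19 mm behind it; z points along the fingers, x is the direction in which the jaws open and shut, and the axes are right-handed (so a half turn about z gives the same grasp; the last joint's range is limited). The gripper opens to 94 mm and grips with 3 to 60 N. Pads are 16 mm wide; open, the fingers measure 119 mm over their backs; the gripper's body (75 mm by 177 mm) begins 78 mm behind the grasp point.
Start: joints at [1.126, 0.087, 1.371, -0, 1.684, -0.103], TCP at [0.184, 0.518, 0.206] pointing down, gripper open.
Joint ranges: [-3.1, 3.1], [-0.76, 2.03], [0.27, 2.55], [-1.08, 4.22], [0.17, 2.65], [-2.57, 2.57]. Speed limits (rad/s): [2.79, 2.79, 3.14, 3.14, 3.14, 3.14].

## Interface

Orientations are given as [roll, pitch, yaw] about the fixed x, y, z axes, in that order (R = Rz(yaw) Ry(pitch) Rx(roll)).
In Python, from bench import robot, eyes, close_job gives the robot as it stands.
- The arm moves only by the shell command python3 -m jog 'ROWS'. ROWS is JSON, a list of rows, each a list of 3 entries, a list of its own where there are three numbers: the turn, a rotation vector about the tool's x, y, z in degrees, then the shift along the tool's x, y, z in mm, then the closure, from -1 (fully open) to 1 (shut). In form: [[[wx, wy, wz], [x, y, z], claw], ...]. A call has 1 to 5 rows; each row is the pose to reach, as a shift and turn from the pose commanded when the call began, along the tool's axes at that moment; what a row does not reach only later rows make up. A row lasts 1/10 s, in which the tool goes at most 50 mm and 8.59 degrees, less where a joint would pass 70% of its speed; a pose out of reach is approached as far as the arm can. A call with a gripper value outside its range is refused whole. The fingers move at their own pace and stop on an object; the grip force is fixed at half the most. Time passes only in rows, so rows that repeat a pose let the fingers close. It gives the time, the measured TCP pose, the force and the opening at its end, in the units of the state.
- robot.get_obs(): the state, without advancing time (a new reading comes with each control period).
- eyes.snapshot(name): name is "side" or "top" or "wrist"; returns (picture, depth): 480x640x3 uint8, red, green, blue; 480x640 float32, m along the optical axis (not along the pixel's ray), 0 where there is no reading.
- eyes.camera_params(name): a dict with "mtx" (3x3 intrinsics, pixels), "k1" (the pictures are not rectified: a ray, as slopes to the right and down, at radius r is drawn at 1 + k1 r^2 times it, then the intrinsics apply), "world_to_cam" (4x4, takes a point from world to camera coordinates). Camera axes: x right, y up, looking along -z (the intrinsics and any distortion apply to the point x, -y, -z); pixel columns grow to the right and rows downward; lengths in m; the calibration is good to about 2 mm. A picture is of the moment at which its call begins: read the wrist's pose just before it. camera_params takes no time and is no camera call; for the wrist camera it gives the pose at the moment of the call.
- close_job(): hands the job in, once; it reports no verdict.
The state is a dict: "time": time; "joint_positions": joint angles; "qvel": joint speeds; "joint_torque": joint torques, N m; "tool_pos": TCP position; "ee_rot": TCP orientation; "wrist_force": force on the tool from outside, world axes, zero at the start; "wrist_torque": the same for the moment, N m; "width": finger opening in m.
Only numpy, scipy, OpenCV 4.12 (cv2) and the standard library are available. Lean on these libraries where they do the work, as an engineer would, in place of code of your own. Each camera call takes 0.05 s, during which the arm holds its last target. There are 200 camera calls.

## Task

Two novelty lamps stand part-way in their test docks. With the fingertips, push the pumpkin lamp along its dock until it sits fully home against the end stop, and only then push that dock's toggle lever over past centre so that it snaps across and clamps the lamp down. Slide the lamp without lifting or tipping it, and leave the hat lamp, its lever and everything else on the counter as they are.

Things in the scene. Friction and masses are not known exactly. Their poses are not given: they have to be found in the camera images.
- pumpkin_lamp: Lamp with a squat ribbed orange pumpkin, 54 mm across, with a short stem, loose in its dock. Black flat base 110 (x) x 80 (y) x 14 mm high; across its front end stands a full-width battery box 24 mm long (x -55 to -31), 34 mm high. Highest point up to 70 mm; 0.14 to 0.27 kg. Origin: centre of the base's underside, 6 mm above the counter. +x: the far end, which goes home first; z up.
- pumpkin_push (a point): Middle of the upright front face (80 mm wide, 34 mm high) of the pumpkin lamp's battery box, 20 mm above the base's underside: the place to push, towards the dock's +x.
- pumpkin_dock: Fixed dock of the pumpkin lamp (both docks alike; either may be the left one). Floor 6 mm thick, x -72 to 64 mm, open at the front (-x); rails 18 mm high at y +-42 to +-50 mm, 2 mm play each side. Origin: on the counter, mid-width. The lamp slides along dock +x, is home with its origin at dock x = +1 mm, y 0, and starts 30 to 50 mm short. Toggle clamp on the +y side at the far end.
- pumpkin_stop (a point): Middle of the pumpkin dock's end stop face (x = +56 mm in the dock, stop 22 mm high), which the lamp's far end meets when home.
- pumpkin_hinge (a point): Hinge of the pumpkin dock's lever (axis along dock x), at dock x 42, y 62, z 44 mm, between two upright cheeks 52 mm high at dock x 28 and 56 mm. Handle: steel bar 10 mm thick, 85 mm from here to the knob's centre. The clamp arm, fixed to the handle, reaches 37 mm inward when shut; its rubber pad presses on the far end of the lamp's base.
- pumpkin_lever (a joint): Toggle lever of the pumpkin dock. 0 rad: open, handle leaning 0.5 rad outward (dock +y), clamp arm raised; grows as the knob goes inward (dock -y). A spring throws it to the nearer end: dead centre (handle upright) 0.5 rad, past it it snaps over alone. Knob force about 3 N at first, none at centre. On a lamp that is home it stops at about 1.0 rad; with nothing under its pad at 1.14.
- pumpkin_knob (a point): Centre of the 24 mm black ball knob of the pumpkin dock's lever. Open: dock x 42, y 103, z 119 mm; at dead centre dock y 62, z 129 mm; over: dock y about 21 mm.
- hat_lamp: Lamp with a pointed orange witch's hat (cone on a round brim 54 mm across), loose in its dock. Black flat base 110 (x) x 80 (y) x 14 mm high; across its front end stands a full-width battery box 24 mm long (x -55 to -31), 34 mm high. Highest point up to 70 mm; 0.14 to 0.27 kg. Origin: centre of the base's underside, 6 mm above the counter. +x: the far end, which goes home first; z up.
- hat_push (a point): Middle of the upright front face (80 mm wide, 34 mm high) of the hat lamp's battery box, 20 mm above the base's underside: the place to push, towards the dock's +x.
- hat_dock: Fixed dock of the hat lamp (both docks alike; either may be the left one). Floor 6 mm thick, x -72 to 64 mm, open at the front (-x); rails 18 mm high at y +-42 to +-50 mm, 2 mm play each side. Origin: on the counter, mid-width. The lamp slides along dock +x, is home with its origin at dock x = +1 mm, y 0, and starts 30 to 50 mm short. Toggle clamp on the +y side at the far end.
- hat_stop (a point): Middle of the hat dock's end stop face (x = +56 mm in the dock, stop 22 mm high), which the lamp's far end meets when home.
- hat_hinge (a point): Hinge of the hat dock's lever (axis along dock x), at dock x 42, y 62, z 44 mm, between two upright cheeks 52 mm high at dock x 28 and 56 mm. Handle: steel bar 10 mm thick, 85 mm from here to the knob's centre. The clamp arm, fixed to the handle, reaches 37 mm inward when shut; its rubber pad presses on the far end of the lamp's base.
- hat_lever (a joint): Toggle lever of the hat dock. 0 rad: open, handle leaning 0.5 rad outward (dock +y), clamp arm raised; grows as the knob goes inward (dock -y). A spring throws it to the nearer end: dead centre (handle upright) 0.5 rad, past it it snaps over alone. Knob force about 3 N at first, none at centre. On a lamp that is home it stops at about 1.0 rad; with nothing under its pad at 1.14.
- hat_knob (a point): Centre of the 24 mm black ball knob of the hat dock's lever. Open: dock x 42, y 103, z 119 mm; at dead centre dock y 62, z 129 mm; over: dock y about 21 mm.
- ribbon_spool: Bystander, leave alone: cardboard ribbon spool, ring 38 across and 28 high, standing on the robot side of the gap between the two docks (mm).
- screwdriver: Bystander, leave alone: screwdriver 160 long lying flat, near the robot on its right (mm).
- glue_jar: Bystander, leave alone: closed jar 48 across, 60 high, beyond the docks (mm).
- bulb_carton: Bystander, leave alone: cardboard carton 50 x 50 x 70 high, left of the docks (mm).
- pen_cup: Bystander, leave alone: white open cup 70 across, 90 high, right of the docks (mm).
- mini_skull: Bystander, leave alone: white ceramic skull ornament 48 across, 52 high, beyond the docks (mm).
- battery_pack: Bystander, leave alone: two grey cells side by side, 50 x 36 x 18 high, near the robot on its left (mm).
Mind the look-alikes: they are no part of the job. What is shaped like the pumpkin_dock but purple is not meant. Leave any turquoise look-alike of the pumpkin_lamp alone.

How it is judged:
By the outcome, as a careful person would: the job done as asked, in the order asked, and still so for the second after the job is handed in, with the robot touching nothing.
It also fails if it takes over 42 s, if anything falls off the work surface, if the arm or the gripper's body presses on something with over 40 N, if the wrist force passes 120 N, or if a joint passes its speed limit or range.

## Working session

There is one attempt and no reset: what is moved stays moved. The work goes in short steps, Python scripts to look and compute and a shell command to move; the robot and the scene stay as the last step left them, time stands still between calls to the robot, and variables do not carry over. Pictures are saved under pics/ and viewed, about 8 in all and at most 12, crops included, and the job is handed in when it is done.

```bash
ls; mkdir -p pics; cat > h.py <<'E'
import numpy as np, cv2
from bench import robot, eyes
def snap(n,f):
    P=eyes.camera_params(n); im,d=eyes.snapshot(n)
    cv2.imwrite(f'pics/{f}.png',im[:,:,::-1]); np.savez(f'pics/{f}.npz',im=im,d=d,K=P['mtx'],k1=P['k1'],T=P['world_to_cam'])
def load(f): return np.load(f'pics/{f}.npz')
def cloud(z):
    K=z['K'];k1=float(z['k1']);d=z['d'];v,u=np.mgrid[:480,:640]
    D=np.array([k1,0,0,0.])
    p=cv2.undistortPoints(np.stack([u.ravel(),v.ravel()],1).astype(np.float64)[:,None],K,D)[:,0].reshape(480,640,2)
    c=np.stack([p[...,0]*d,-p[...,1]*d,-d,np.ones_like(d)],-1)
    w=c@np.linalg.inv(z['T']).T
    w=w[...,:3]; w[d==0]=np.nan
    return w
def proj(z,pts):
    c=np.c_[np.atleast_2d(pts),np.ones(len(np.atleast_2d(pts)))]@z['T'].T
    q=np.c_[c[:,0],-c[:,1],-c[:,2]]
    return cv2.projectPoints(q,np.zeros(3),np.zeros(3),z['K'],np.array([float(z['k1']),0,0,0]))[0][:,0]
E
python3 - <<'E'
from h import *
snap('top','top0'); snap('side','side0')
o=robot.get_obs(); print({k:np.round(v,3) for k,v in o.items()})
E
```

```text
pics
{'time': np.float64(0.1), 'joint_positions': array([ 1.126,  0.088,  1.372, -0.   ,  1.684, -0.103]), 'qvel': array([ 0.001, -0.001, -0.004,  0.001, -0.   , -0.001]), 'joint_torque': array([ 3.0000e-03, -3.4125e+01, -3.0330e+01,  7.2000e-02,  3.0000e-02,
       -0.0000e+00]), 'tool_pos': array([0.184, 0.518, 0.204]), 'ee_rot': array([-3.141e+00,  2.000e-03,  1.229e+00]), 'wrist_force': array([ 0.873, -0.594, -0.739]), 'wrist_torque': array([-0.002,  0.019, -0.037]), 'width': np.float64(0.094)}
```

View pics/top0.png

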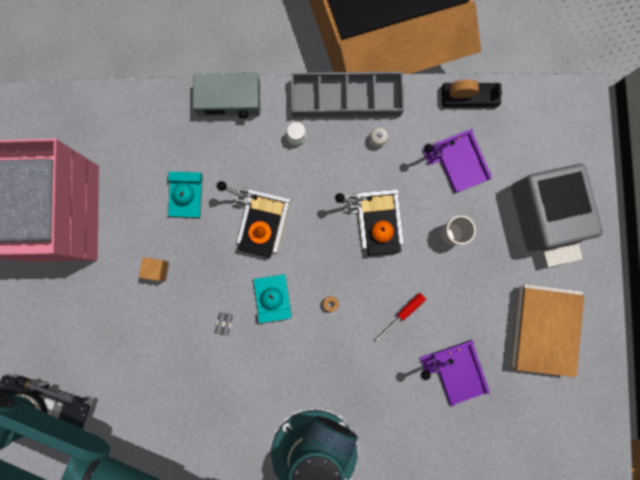

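View pics/side0.png

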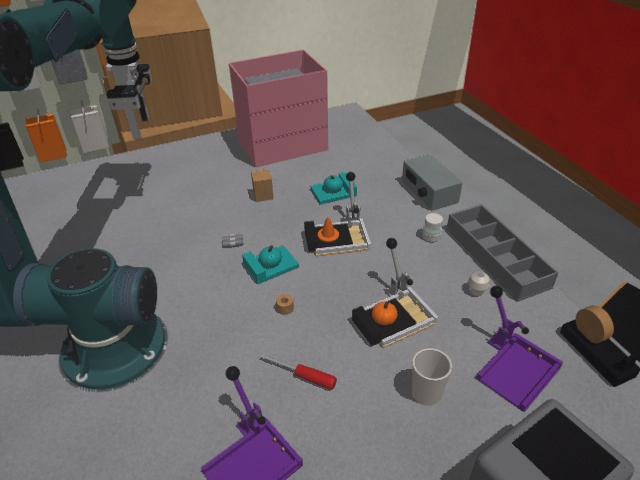

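Top view: the orange pumpkin is at (382,231) in the right-hand white dock, with its lever knob at (340,198). Candidates it could be confused with:
- hat lamp at (260,232)
- turquoise pumpkins at (184,195) and (272,299)
- purple empty docks at (465,160) and (455,370)

By the description I choose (382,231).

```bash
python3 - <<'E'
from h import *
for f,box in (('top0',(325,415,180,265)),('side0',(340,445,230,350))):
    z=load(f); w=cloud(z); im=z['im'].astype(int)
    u0,u1,v0,v1=box
    m=np.zeros((480,640),bool); m[v0:v1,u0:u1]=1
    r,g,b=im[...,0],im[...,1],im[...,2]
    white=m&(im.min(-1)>185)
    org=m&(r>180)&(b<80)&(g<140)
    blk=m&(im.max(-1)<60)
    for n,k in (('white',white),('org',org),('blk',blk)):
        p=w[k]; p=p[np.isfinite(p[:,0])]
        print(f,n,len(p),np.round(np.percentile(p,[2,25,50,75,98],axis=0),4).tolist())
    p=w[white];p=p[np.isfinite(p[:,0])]; 
    p=p[(p[:,2]>.012)&(p[:,2]<.03)]
    print(cv2.minAreaRect((p[:,:2]*1000).astype(np.float32)))
    p=w[blk];p=p[np.isfinite(p[:,0])];k=p[p[:,2]>.1];print('knob',len(k),k.mean(0) if len(k) else 0, k.max(0) if len(k) else 0)
    k=p[(p[:,2]>.034)&(p[:,2]<.046)];print('box',len(k),cv2.minAreaRect((k[:,:2]*1000).astype(np.float32)))
z=load('side0');c=z['im'][220:360,320:480];cv2.imwrite('pics/crop.png',cv2.resize(c,None,fx=4,fy=4,interpolation=3)[:,:,::-1])
E
```

```text
top0 white 394 [[0.5086, -0.2264, 0.002], [0.5483, -0.2192, 0.0175], [0.5908, -0.1843, 0.0202], [0.6334, -0.1314, 0.0228], [0.6418, -0.1231, 0.029]]
top0 org 243 [[0.5172, -0.1968, 0.046], [0.5285, -0.186, 0.0513], [0.5364, -0.1778, 0.0538], [0.5479, -0.168, 0.0564], [0.5586, -0.1583, 0.0611]]
top0 blk 942 [[0.4821, -0.2128, 0.0132], [0.4981, -0.1941, 0.0202], [0.5254, -0.1654, 0.024], [0.5744, -0.1467, 0.0401], [0.6109, -0.0643, 0.1311]]
((571.86376953125, -174.67457580566406), (137.18502807617188, 101.70691680908203), 3.3245177268981934)
knob 59 [ 0.60674619 -0.06756171  0.12937618] [ 0.61613785 -0.05970776  0.13693701]
box 292 ((494.5084533691406, -178.0925750732422), (24.230009078979492, 76.50069427490234), 4.643884181976318)
side0 white 33 [[0.5181, -0.2259, 0.0137], [0.554, -0.2139, 0.0161], [0.5888, 0.0504, 0.0173], [0.6151, 0.0629, 0.0189], [0.6232, 0.0933, 0.0214]]
side0 org 225 [[0.5156, -0.2008, 0.0439], [0.5241, -0.1935, 0.0489], [0.5306, -0.1871, 0.0515], [0.5402, -0.18, 0.0533], [0.5509, -0.165, 0.0562]]
side0 blk 1524 [[0.476, -0.2203, 0.0085], [0.4877, -0.2067, 0.0177], [0.5227, -0.1855, 0.0202], [0.5729, -0.1484, 0.0376], [0.6076, 0.1133, 0.1244]]
((570.0602416992188, -65.23019409179688), (325.7734680175781, 99.78691101074219), 88.39044189453125)
knob 87 [ 0.60064501 -0.07341388  0.12203321] [ 0.61177775 -0.06284467  0.13089682]
box 374 ((530.7987060546875, -144.69952392578125), (174.71044921875, 75.42996978759766), 41.44550704956055)
```

View pics/crop.png

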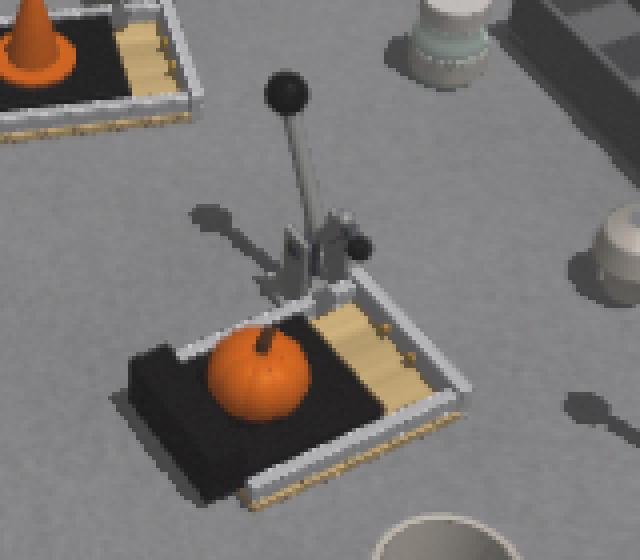

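The crop confirms an orange pumpkin with a stem in the white dock, its lever open and about 40 mm of gap to the stop. I'll work out the approach shifts next.

```bash
cat >> h.py <<'E'
from scipy.spatial.transform import Rotation as R
def goto(p,yaw=None,pitchrot=None):
    o=robot.get_obs(); A=R.from_euler('xyz',o['ee_rot'])
    s=A.inv().apply(np.array(p)-o['tool_pos'])*1000
    B=A if yaw is None else R.from_euler('xyz',[180,0,yaw],degrees=True)
    print('shift',s.round(1),'turn',(A.inv()*B).as_rotvec(degrees=True).round(1),'F',o['wrist_force'].round(1),'pos',o['tool_pos'].round(4),'t',o['time'])
E
python3 -c "
from h import *
goto([.44,-.18,.21],94)"
```

```text
shift [-571.6  474.9   -4.5] turn [ -0.    0.1 -23.6] F [ 0.9 -0.6 -0.7] pos [0.1842 0.5177 0.2044] t 0.1
```

```bash
python3 -m jog '[[[0,0,0],[-38,32,0],-1],[[0,0,0],[-76,64,0],-1],[[0,0,0],[-114,95,0],-1],[[0,0,0],[-152,127,0],-1],[[0,0,0],[-190,158,0],-1]]'; python3 -m jog '[[[0,0,0],[-38,32,0],-1],[[0,0,0],[-76,64,0],-1],[[0,0,0],[-114,95,0],-1],[[0,0,0],[-152,127,0],-1],[[0,0,0],[-190,158,0],-1]]';python3 -m jog '[[[0,0,0],[-38,32,0],-1],[[0,0,0],[-76,64,0],-1],[[0,0,0],[-114,95,0],-1],[[0,0,0],[-152,127,0],-1],[[0,0,0],[-190,158,0],-1]]'; python3 -c "
from h import *
goto([.44,-.18,.21],94)"
```

```text
time: 0.6
tool_pos: [0.2695, 0.2843, 0.205]
ee_rot: [3.142, 0.001, 1.23]
wrist_force: [1.2, -1.3, 0.1]
width: 0.094
time: 1.1
tool_pos: [0.3547, 0.0523, 0.2053]
ee_rot: [3.141, -0.0, 1.229]
wrist_force: [1.0, 0.7, 0.1]
width: 0.0941
time: 1.6
tool_pos: [0.4399, -0.1798, 0.205]
ee_rot: [-3.141, -0.001, 1.228]
wrist_force: [0.3, 0.7, -0.0]
width: 0.0939
shift [-0.2  0.1 -5. ] turn [ -0.   -0.  -23.6] F [ 0.3  0.7 -0. ] pos [ 0.4399 -0.1798  0.205 ] t 1.6
```

```bash
python3 -m jog '[[[0,0,-8],[0,0,0],0.15],[[0,0,-16],[0,0,0],0.15],[[0,0,-23.6],[0,0,0],0.15],[[0,0,-23.6],[0,0,0],0.15],[[0,0,-23.6],[0,0,0],0.15]]'; python3 - <<'E'
from h import *
snap('wrist','w1'); snap('top','top1')
E
```

```text
time: 2.1
tool_pos: [0.4397, -0.1776, 0.2051]
ee_rot: [-3.141, -0.001, 1.638]
wrist_force: [0.3, -0.5, -0.4]
width: 0.0573
```

View pics/w1.png

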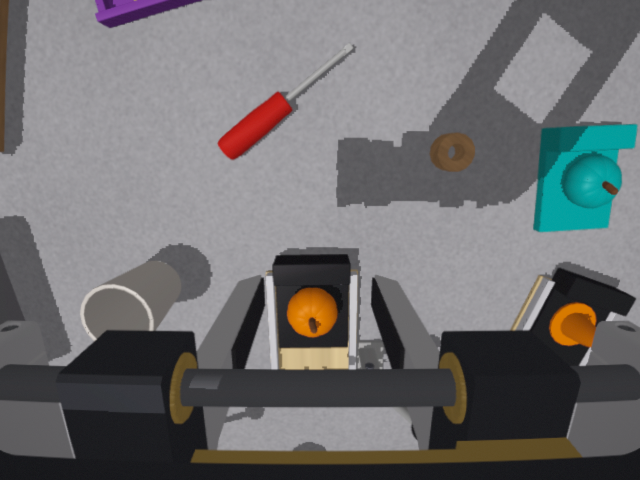

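Wrist view: the pumpkin lamp is at (312,310) with its black battery box at (312,268), and the dock's white rails are at u≈271 and 353. I'll measure from the depth data.

```bash
python3 - <<'E'
from h import *
z=load('w1'); w=cloud(z); im=z['im'].astype(int)
m=np.zeros((480,640),bool); m[245:372,262:364]=1
blk=m&(im.max(-1)<60); p=w[blk]; p=p[np.isfinite(p[:,0])]
k=p[(p[:,2]>.035)&(p[:,2]<.046)];print('box',len(k),np.median(k[:,2]),cv2.minAreaRect((k[:,:2]*1000).astype(np.float32)))
k=p[(p[:,2]>.016)&(p[:,2]<.024)];print('base',len(k),k.min(0),k.max(0))
wh=m&(im.min(-1)>150)
p=w[wh];p=p[np.isfinite(p[:,0])&(p[:,2]>.012)&(p[:,2]<.03)]
print(len(p),np.median(p[:,2]))
for s in (p[p[:,1]>-.175],p[p[:,1]<-.175]):
    f=np.polyfit(s[:,0],s[:,1],1);print(len(s),'rail yaw',np.degrees(np.arctan(f[0])),'y@.5',np.polyval(f,.5),'x',s[:,0].min(),s[:,0].max())
# top, joint check of outline
z=load('top0');w=cloud(z);im=z['im'].astype(int);m=np.zeros((480,640),bool);m[180:265,350:415]=1
p=w[m&(im.min(-1)>170)];p=p[np.isfinite(p[:,0])&(p[:,2]>.012)&(p[:,2]<.03)]
for s in (p[(p[:,1]>-.145)&(p[:,0]<.62)],p[(p[:,1]<-.205)&(p[:,0]<.62)]):
    f=np.polyfit(s[:,0],s[:,1],1);print('top',len(s),np.degrees(np.arctan(f[0])),np.polyval(f,.5),s[:,0].min())
goto([.455,-.18,.08],94)
E
```

```text
box 1727 0.040535348668716165 ((491.94281005859375, -178.8780975341797), (24.711328506469727, 78.96479034423828), 4.530519485473633)
base 2422 [ 0.47719891 -0.21780705  0.0160061 ] [ 0.59094121 -0.13311049  0.02397778]
1231 0.018578859156714145
572 rail yaw 4.6146459441910395 y@.5 -0.1329302128189734 x 0.4975928263710887 0.6155209615997954
659 rail yaw 4.627538012728895 y@.5 -0.22526620467852054 x 0.5048792974847667 0.6214313234997538
top 119 4.286560631579462 -0.13331322434079743 0.5006773602714856
top 139 4.765140862859281 -0.22635131031064257 0.508980215998099
shift [ -3.5  15.  125.3] turn [-0.  -0.  -0.1] F [0.3 0.4 0.1] pos [ 0.4398 -0.1775  0.2053] t 2.2
```

```bash
python3 -m jog '[[[0,0,-0.7],[-7,0,45],0.15],[[0,0,-0.7],[-7,0,90],0.15],[[0,0,-0.7],[-7,0,135],0.15],[[0,0,-0.7],[-7,0,170],0.15],[[0,0,-0.7],[-7,0,187],0.15]]';python3 -m jog '[[[0,0,0],[0,0,0],0.15],[[0,0,0],[0,0,0],0.15]]'; python3 -c "
from h import *
snap('side','s2')
c=load('s2')['im'][200:380,240:480]
cv2.imwrite('pics/s2c.png',cv2.resize(c,None,fx=3,fy=3,interpolation=3)[:,:,::-1])
goto([.519,-.178,.018],94.6)"
```

```text
time: 2.7
tool_pos: [0.4378, -0.183, 0.0145]
ee_rot: [-3.136, -0.004, 1.652]
wrist_force: [-0.3, 0.3, 0.2]
width: 0.04
time: 2.9
tool_pos: [0.4407, -0.1847, 0.019]
ee_rot: [3.141, 0.0, 1.653]
wrist_force: [0.9, 0.1, 0.4]
width: 0.0398
shift [ 0.8 77.9  2.1] turn [0.1 0.1 0.1] F [ 0.  -0.5  1.1] pos [ 0.4414 -0.1852  0.0199] t 2.95
```

View pics/s2c.png

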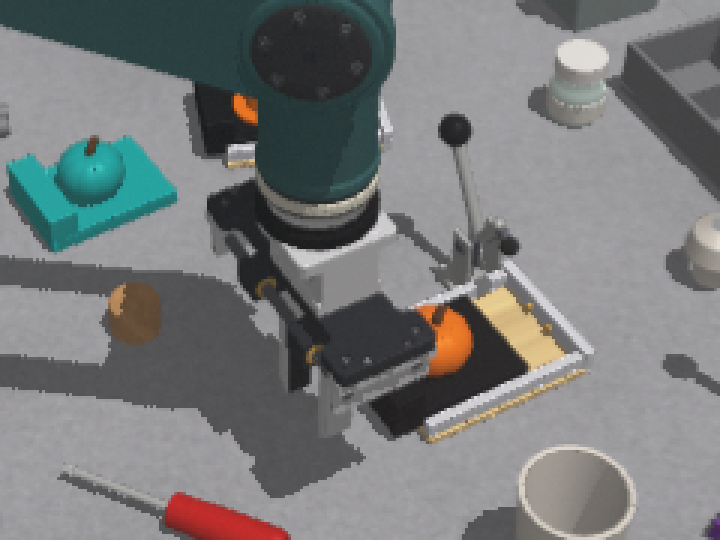

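Side view: both fingers stand just in front of the battery box at about (310,400) in the crop, clear of the rails and lever. Now I'll push slowly.

```bash
python3 -m jog '[[[0,0,0],[0,8,0],0.15],[[0,0,0],[0,14,0],0.15],[[0,0,0],[0,19,0],0.15],[[0,0,0],[0,24,0],0.15],[[0,0,0],[0,28,0],0.15]]';python3 -m jog '[[[0,0,0],[0,4,0],0.15],[[0,0,0],[0,8,0],0.15],[[0,0,0],[0,12,0],0.15],[[0,0,0],[0,16,0],0.15],[[0,0,0],[0,20,0],0.15]]';python3 -m jog '[[[0,0,0],[0,3,0],0.15],[[0,0,0],[0,6,0],0.15],[[0,0,0],[0,9,0],0.15],[[0,0,0],[0,12,0],0.15],[[0,0,0],[0,14,0],0.15]]'; python3 -c "
from h import *
goto([.511,-.1785,.018],94.6)"
```

```text
time: 3.45
tool_pos: [0.469, -0.1823, 0.0186]
ee_rot: [3.141, 0.0, 1.653]
wrist_force: [0.7, 0.0, -0.3]
width: 0.0401
time: 3.95
tool_pos: [0.4884, -0.1807, 0.0184]
ee_rot: [-3.141, -0.0, 1.653]
wrist_force: [-2.4, 0.3, 1.5]
width: 0.0401
time: 4.45
tool_pos: [0.5025, -0.1795, 0.0184]
ee_rot: [3.142, -0.0, 1.653]
wrist_force: [-1.7, -0.8, 2.2]
width: 0.0403
shift [0.3 8.6 0.4] turn [ 0.  -0.   0.1] F [-1.7 -0.8  2.2] pos [ 0.5025 -0.1795  0.0184] t 4.45
```

Friction is about 2 N. I'll keep going in small steps until the force rises at the stop.

```bash
python3 -m jog '[[[0,0,0],[0,2,0],0.15],[[0,0,0],[0,4,0],0.15],[[0,0,0],[0,6,0],0.15],[[0,0,0],[0,6,0],0.15]]';python3 -m jog '[[[0,0,0],[0,1,0],0.15],[[0,0,0],[0,2,0],0.15],[[0,0,0],[0,2,0],0.15]]'
```

```text
time: 4.85
tool_pos: [0.5087, -0.179, 0.0184]
ee_rot: [3.141, -0.0, 1.653]
wrist_force: [0.7, 1.1, -0.3]
width: 0.0402
time: 5.15
tool_pos: [0.5093, -0.1789, 0.0184]
ee_rot: [-3.14, -0.0, 1.653]
wrist_force: [-4.7, 0.5, 3.2]
width: 0.0394
```

```bash
python3 -m jog '[[[0,0,0],[0,1,0],0.15],[[0,0,0],[0,2,0],0.15],[[0,0,0],[0,2,0],0.15]]';python3 -m jog '[[[0,0,0],[0,1,0],0.15],[[0,0,0],[0,1,0],0.15]]'
```

```text
time: 5.45
tool_pos: [0.5093, -0.1789, 0.0184]
ee_rot: [-3.135, -0.001, 1.653]
wrist_force: [-10.0, -0.6, 7.3]
width: 0.0398
time: 5.65
tool_pos: [0.5093, -0.1789, 0.0185]
ee_rot: [-3.133, -0.001, 1.653]
wrist_force: [-12.4, -0.4, 9.2]
width: 0.04
```

Hard stop at x=0.5093 with rising force, so the lamp is home. I'll back off, rise and check.

```bash
python3 -m jog '[[[0,0,0],[0,-4,0],0.15],[[0,0,0],[0,-12,0],0.15],[[0,0,0],[0,-30,0],0.15],[[0,0,0],[0,-60,0],0.15],[[0,0,0],[0,-80,0],0.15]]';python3 -m jog '[[[0,0,0],[0,0,-45],1],[[0,0,0],[0,0,-95],1],[[0,0,0],[0,0,-145],1],[[0,0,0],[0,0,-190],1],[[0,0,0],[0,0,-190],1]]'; python3 - <<'E'
from h import *
snap('wrist','w3'); snap('top','t3'); snap('side','s3')
z=load('t3'); 
# predicted dock features
d=np.array([.573,-.1736]);a=np.radians(4.6);Rm=np.array([[np.cos(a),-np.sin(a)],[np.sin(a),np.cos(a)]])
def D(x,y,zz): return np.r_[d+Rm@[x,y],zz]
for n,q in (('knob open',D(.042,.103,.119)),('stop',D(.056,0,.022)),('knob centre',D(.042,.062,.129))): print(n,q.round(4),proj(z,q),proj(load('s3'),q))
for f,box in (('t3',(330,420,175,265)),('w3',(200,420,150,400))):
    z=load(f);w=cloud(z);im=z['im'].astype(int);m=np.zeros((480,640),bool);m[box[2]:box[3],box[0]:box[1]]=1
    p=w[m&(im.max(-1)<60)];p=p[np.isfinite(p[:,0])]
    p=p[(p[:,0]>.47)&(p[:,1]<-.12)&(p[:,1]>-.24)]
    k=p[(p[:,2]>.035)&(p[:,2]<.046)]
    if len(k)>20:print(f,'box',len(k),cv2.minAreaRect((k[:,:2]*1000).astype(np.float32)),'expect centre',D(-.042,0,0))
c=np.hstack([cv2.resize(load('t3')['im'][170:270,320:420],(400,400),interpolation=3),cv2.resize(load('s3')['im'][220:360,330:470],(400,400),interpolation=3)])
cv2.imwrite('pics/c3.png',c[:,:,::-1])
z=load('s3');w=cloud(z);im=z['im'].astype(int);m=np.zeros((480,640),bool);m[230:260,380:405]=1
p=w[m&(im.max(-1)<60)];p=p[np.isfinite(p[:,0])&(p[:,2]>.09)];print('knob side',len(p),p.mean(0),p.min(0),p.max(0))
goto([.6,-.03,.2],94.6)
E
```

```text
time: 6.15
tool_pos: [0.4326, -0.1851, 0.0183]
ee_rot: [3.14, -0.0, 1.653]
wrist_force: [0.6, -0.1, 0.5]
width: 0.04
time: 6.65
tool_pos: [0.4372, -0.1871, 0.2169]
ee_rot: [3.127, 0.009, 1.653]
wrist_force: [0.8, -0.0, 0.6]
width: 0.0032
knob open [ 0.6066 -0.0676  0.119 ] [[339.18265407 198.46517678]] [[392.22495134 241.76098431]]
stop [ 0.6288 -0.1691  0.022 ] [[377.36021085 195.38608351]] [[421.37150877 301.04086618]]
knob centre [ 0.6099 -0.1084  0.129 ] [[357.18561722 196.04833212]] [[403.4512837 249.2187973]]
t3 box 281 ((532.7677001953125, -173.29400634765625), (24.28615951538086, 73.96141052246094), 4.778016567230225) expect centre [ 0.53113529 -0.17696835  0.        ]
w3 box 312 ((530.0850219726562, -175.88348388671875), (23.862178802490234, 78.16716003417969), 4.920979022979736) expect centre [ 0.53113529 -0.17696835  0.        ]
knob side 126 [ 0.55070059 -0.14388293  0.20130474] [ 0.45428319 -0.27304469  0.10879731] [ 0.61053531 -0.06209033  0.35145616]
shift [140.8 178.8   7.8] turn [ 0.  -0.   0.1] F [-0.1 -0.5 -1.2] pos [ 0.4334 -0.185   0.2077] t 6.8
```

View pics/c3.png

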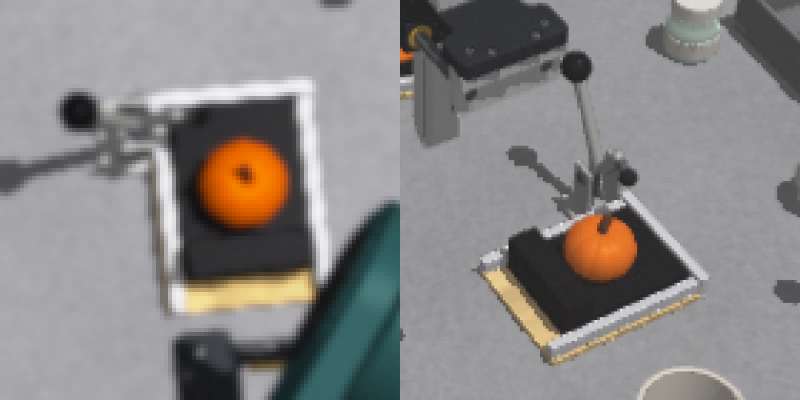

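The lamp's far end is flush with the stop in both views. The box centre measures 0.530–0.533 against 0.531 expected, and the lever is still open with its knob where predicted. Next I'll go to the outside of the knob.

```bash
python3 -m jog '[[[0,0,0],[30,36,0],1],[[0,0,0],[60,73,0],1],[[0,0,0],[90,110,0],1],[[0,0,0],[120,147,0],1],[[0,0,0],[150,183,0],1]]'; python3 -m jog '[[[0,0,0],[0,0,0],1],[[0,0,0],[0,0,0],1]]'; python3 -c "
from h import *
goto([.603,-.0207,.108],94.6)"
```

```text
time: 7.3
tool_pos: [0.6035, -0.0189, 0.2049]
ee_rot: [-3.137, -0.001, 1.653]
wrist_force: [0.3, -0.8, 0.2]
width: 0.0004
time: 7.5
tool_pos: [0.6026, -0.0199, 0.2048]
ee_rot: [-3.136, -0.001, 1.655]
wrist_force: [0.2, -0.4, 0.3]
width: 0.0008
shift [-0.9  1.  96.8] turn [-0.3 -0.1  0.2] F [ 0.2 -0.4  0.3] pos [ 0.6026 -0.0199  0.2048] t 7.5
```

```bash
python3 -m jog '[[[0,0,0],[0,1,40],1],[[0,0,0],[0,1,75],1],[[0,0,0],[0,1,97],1],[[0,0,0],[0,1,97],1]]'; python3 -m jog '[[[0,0,0],[-7,0,0],1],[[0,0,0],[-14,0,0],1],[[0,0,0],[-20,0,0],1],[[0,0,0],[-26,0,0],1],[[0,0,0],[-30,0,0],1]]'; python3 -c "
from h import *
snap('side','s4')
z=load('s4');c=z['im'][180:360,300:480]
cv2.imwrite('pics/s4c.png',cv2.resize(c,None,fx=3,fy=3,interpolation=3)[:,:,::-1])
goto([.6087,-.0900,.108],94.6)"
```

```text
time: 7.9
tool_pos: [0.6, -0.0217, 0.1061]
ee_rot: [-3.131, -0.002, 1.651]
wrist_force: [-0.2, -0.4, -0.2]
width: 0.0005
time: 8.4
tool_pos: [0.6078, -0.0482, 0.1143]
ee_rot: [3.138, -0.006, 1.654]
wrist_force: [-3.1, 9.9, 10.9]
width: 0.0005
shift [-41.4  -2.5   6.4] turn [ 0.2 -0.3  0.1] F [-3.   5.9  7.6] pos [ 0.6078 -0.0486  0.1146] t 8.45
```

View pics/s4c.png

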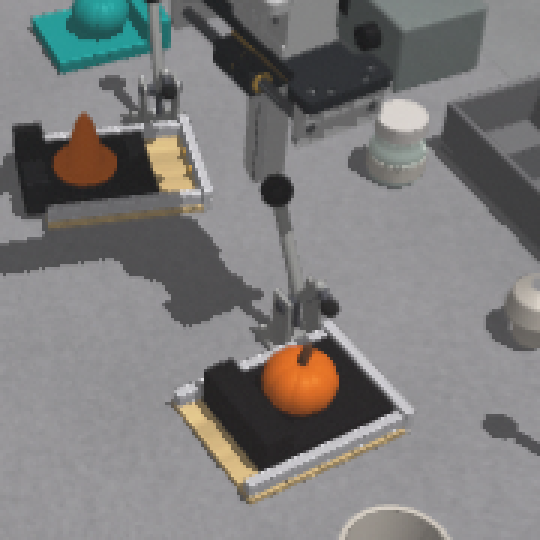

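The finger is at the knob's outer side at (265,165), but the bevelled tip is riding up on the ball, with about 8 N upward. I'll back off, go lower and push with the flat of the finger.

```bash
python3 -m jog '[[[0,0,0],[10,0,0],1],[[0,0,0],[20,0,0],1],[[0,0,0],[20,0,10],1],[[0,0,0],[20,0,18],1],[[0,0,0],[20,0,18],1]]'; python3 -m jog '[[[0,0,0],[-5,0,0],1],[[0,0,0],[-10,0,0],1],[[0,0,0],[-15,0,0],1],[[0,0,0],[-20,0,0],1],[[0,0,0],[-20,0,0],1]]'
```

```text
time: 8.95
tool_pos: [0.6037, -0.0306, 0.0906]
ee_rot: [-3.137, -0.001, 1.653]
wrist_force: [-0.3, 0.5, 0.1]
width: 0.0007
time: 9.45
tool_pos: [0.6078, -0.0491, 0.0957]
ee_rot: [3.138, -0.004, 1.653]
wrist_force: [-2.2, 5.9, 3.7]
width: 0.0004
```

```bash
python3 -m jog '[[[0,0,0],[-4,0,0],1],[[0,0,0],[-8,0,0],1],[[0,0,0],[-12,0,0],1],[[0,0,0],[-16,0,0],1],[[0,0,0],[-16,0,0],1]]'; python3 -c "
from h import *
snap('side','s5')
z=load('s5');c=z['im'][180:360,300:480]
cv2.imwrite('pics/s5c.png',cv2.resize(c,None,fx=3,fy=3,interpolation=3)[:,:,::-1])"
```

```text
time: 9.95
tool_pos: [0.6085, -0.0674, 0.0937]
ee_rot: [3.141, 0.001, 1.652]
wrist_force: [0.5, 2.2, 1.3]
width: 0.0007
```

View pics/s5c.png

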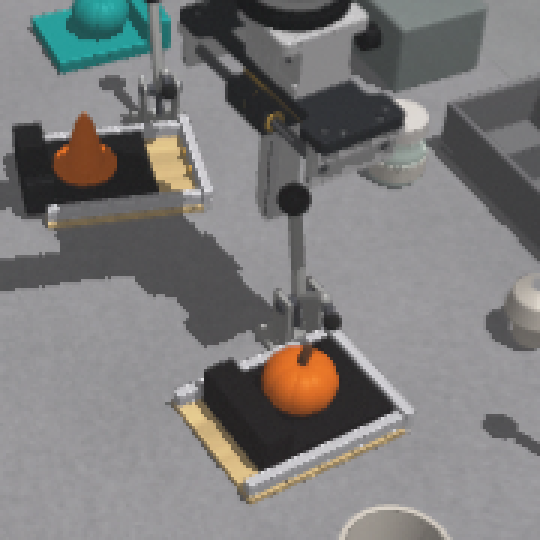

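The lever is moving, with the knob now at (295,198) and the force falling. I'll continue past centre.

```bash
python3 -m jog '[[[0,0,0],[-4,0,0],1],[[0,0,0],[-8,0,0],1],[[0,0,0],[-12,0,0],1],[[0,0,0],[-16,0,0],1],[[0,0,0],[-20,0,0],1]]'; python3 -m jog '[[[0,0,0],[-3,0,0],1],[[0,0,0],[-6,0,0],1],[[0,0,0],[-9,0,0],1],[[0,0,0],[-11,0,0],1],[[0,0,0],[-11,0,0],1]]'; python3 -c "
from h import *
snap('side','s6')
z=load('s6');c=z['im'][180:360,300:480]
cv2.imwrite('pics/s6c.png',cv2.resize(c,None,fx=3,fy=3,interpolation=3)[:,:,::-1])"
```

```text
time: 10.5
tool_pos: [0.6096, -0.0873, 0.093]
ee_rot: [-3.141, 0.001, 1.653]
wrist_force: [-0.1, -0.1, -0.1]
width: 0.0002
time: 11.0
tool_pos: [0.6108, -0.0977, 0.0934]
ee_rot: [-3.142, 0.0, 1.653]
wrist_force: [-0.3, -1.1, -0.2]
width: 0.0007
```

View pics/s6c.png

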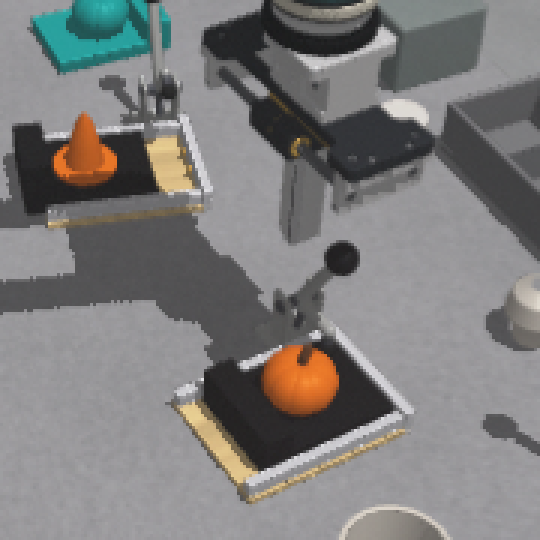

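The lever has snapped over, with the knob now at (342,258) and the fingers free of it. I'll retract outward and up, then verify.

```bash
python3 -m jog '[[[0,0,0],[15,0,0],1],[[0,0,0],[40,0,0],1],[[0,0,0],[70,0,0],1],[[0,0,0],[70,0,-40],1],[[0,0,0],[70,0,-80],1]]'; python3 -m jog '[[[0,0,0],[40,-20,-20],1],[[0,0,0],[80,-40,-40],1],[[0,0,0],[110,-60,-50],1],[[0,0,0],[110,-60,-50],1],[[0,0,0],[110,-60,-50],1]]'; python3 - <<'E'
from h import *
snap('top','t7'); snap('side','s7')
z=load('t7');w=cloud(z);im=z['im'].astype(int);m=np.zeros((480,640),bool);m[175:265,330:420]=1
b=m&(im.max(-1)<60)
p=w[b];p=p[np.isfinite(p[:,0])&(p[:,1]<-.1)]
k=p[(p[:,2]>.035)&(p[:,2]<.046)&(p[:,0]<.56)];print('box',cv2.minAreaRect((k[:,:2]*1000).astype(np.float32)))
k=p[(p[:,2]>.085)&(p[:,0]>.57)];print('knob',len(k),k.mean(0),k.max(0))
d=np.array([.573,-.1736]);a=np.radians(4.6);Rm=np.array([[np.cos(a),-np.sin(a)],[np.sin(a),np.cos(a)]])
print('knob in dock',(k.mean(0)[:2]-d)@Rm)
# change vs start elsewhere
q=np.abs(im-load('top0')['im'].astype(int)).max(-1)>60
n,l,s,c=cv2.connectedComponentsWithStats(q.astype(np.uint8));print([(r.tolist()) for r in s[1:] if r[4]>25])
c=np.hstack([cv2.resize(z['im'][170:270,220:420],(400,200),interpolation=3),cv2.resize(load('s7')['im'][210:360,320:470],(200,200),interpolation=3)])
cv2.imwrite('pics/c7.png',c[:,:,::-1])
E
```

```text
time: 11.55
tool_pos: [0.6033, -0.0249, 0.1723]
ee_rot: [-3.137, -0.002, 1.656]
wrist_force: [0.5, -0.4, 1.2]
width: -0.0001
time: 12.05
tool_pos: [0.5359, 0.0783, 0.224]
ee_rot: [3.14, 0.0, 1.655]
wrist_force: [0.2, 0.8, 0.5]
width: 0.0006
box ((533.0764770507812, -173.32870483398438), (24.47159767150879, 73.80550384521484), 4.780272960662842)
knob 65 [ 0.61179205 -0.14863604  0.12777279] [ 0.62169444 -0.13869908  0.13625589]
knob in dock [0.04066918 0.02177246]
[[174, 167, 144, 313, 26184], [359, 190, 35, 33, 767], [335, 193, 12, 10, 88], [318, 205, 28, 14, 136], [248, 221, 24, 14, 257], [361, 223, 41, 36, 913], [0, 374, 168, 106, 9544], [271, 415, 34, 65, 1133], [312, 417, 46, 24, 284], [283, 423, 7, 8, 32], [312, 434, 20, 8, 62], [349, 443, 19, 37, 345], [0, 459, 46, 21, 503], [291, 463, 12, 17, 122]]
```

View pics/c7.png

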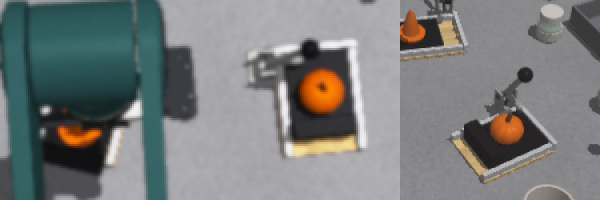

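```bash
python3 -c "
from bench import robot,close_job
o=robot.get_obs();print(o['wrist_force'],o['qvel'].round(3));print(close_job())"
```

```text
[-0.12348266  0.34018431 -0.31881156] [-0.019  0.016  0.001  0.001  0.003 -0.   ]
the job is handed in; nothing more can be done
None
```

I pushed the pumpkin lamp about 39 mm along its dock until it stopped hard. I then pushed that dock's lever past centre, and it snapped over and clamped the lamp. The job was handed in at about 12 s.

**Lamp home:** the force rose to 12 N with no further movement. The battery box centre measured 0.530–0.533 m in x, against 0.531 m expected at home. It did not shift when the clamp closed.

**Lever over:** the knob ended at dock y = 21.8 mm (about 21 mm expected), with the gripper well clear and the wrist force near zero.

**First lever push:** the fingertip rode up on the knob, with about 11 N upward. I backed off, went 18 mm lower and pushed again.

**Hat lamp and bystanders:** side pictures up to the snap-over showed the hat lamp and its lever unmoved. In the last top view the arm covered part of the hat dock, so I could not fully check it there. The screwdriver, cup, jar, skull and right-hand look-alikes showed no change, but the arm's shadow and body hid some of the left side.

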